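# Strip the T-slot rail and put the parts back in stock

### The arm

A 6-joint arm with a two-finger parallel gripper is mounted at the origin on a cart in front of the work surface, level with it; the furniture and walls round the work are solid. World frame = base frame: x ahead of the robot, y to its left, z up, the work surface at z = 0. Lengths are in m, angles in rad, forces in N, time in s.
With the tool pointing down it reaches from about 0.375 to 0.9 m from the base axis. Payload 3.1 kg.
Tool frame: the origin (TCP) lies on the centre line of the jaws, within the pads' length; the fingertips stand tip_reach ahead of it and the grasp point (between the pads) lies 11 mm behind it (tip_reach is the distance from the TCP to the fingertips, in m); z points along the fingers, y is the line along which they close (so a half turn about z gives the same grasp; the last joint's range is limited). The gripper opens to 85 mm and grips with 20 to 120 N. Pads are 22 mm wide; open, the fingers measure 114 mm over their backs; the gripper's body (76 mm by 85 mm) begins 54 mm behind the grasp point. The pads swing forward as they close: fully open they stand 13 mm farther back than shut.
Start: joints at [0.977, 0.527, 1.433, -0, 1.181, -0.178], TCP at [0.252, 0.572, 0.209] pointing down, gripper open.
Joint ranges: [-3.08, 3.08], [-0.75, 2.2], [0.22, 2.44], [-1.43, 4.57], [0, 2.65], [-2.85, 2.85]. Speed limits (rad/s): [2.79, 2.79, 3.14, 3.14, 3.14, 3.14].

### API

Orientations are given as a unit quaternion [w, x, y, z].
In Python, from bench import sense, camera, finish_job, tip_reach gives the robot as it stands.
- The arm moves only by the shell command python3 -m creep 'ROWS' [FORCE]. ROWS is JSON, a list of rows, each an object with "grip": the opening, from -1 (shut) to 1 (fully open), so that 0 is half open; "slide": the shift along the tool's x, y, z in mm, a list of three; "twist": the turn about the tool's z in rad. A call has 1 to 12 rows; each row shifts and turns the commanded pose from where the row before left it, along the tool's axes as they then stand; what a row does not reach is not made up. A row lasts 1/10 s, in which the tool goes at most 50 mm and 8.59 degrees, less where a joint would pass 70% of its speed; a pose out of reach is approached as far as the arm can. A call with a gripper value outside its range is refused whole. The fingers move at their own pace and stop on an object; FORCE is the grip in N (left out, the last holds). Time passes only in rows, so rows that do not move let the fingers close. It gives the time, the measured TCP pose, the force, the opening and the grip force at its end, in the units of the state.
- sense(): the state, without advancing time (a new reading comes with each control period).
- camera(name): name is "scene" or "side" or "wrist"; returns a dict with "image" (420x560x3 uint8, red, green, blue), "vertical_fov" (degrees; the focal length in pixels is half the picture's height over the tangent of half this angle, whatever the lens; pixels are square), "cx", "cy" (the principal point, pixels), "R" (3x3) and "t" (3): a world point X has camera coordinates R X + t; the wrist camera has in their place "tool_from_camera" (4x4, takes a point from camera to tool coordinates, whose origin is the TCP and whose axes are the flange's). Camera axes: x right, y down, z forward; pixel columns grow to the right and rows downward; lengths in m; the calibration is good to about 2 mm. The wrist camera is an equidistant fisheye: a pixel r from the principal point sees the ray r / f radians off the axis. A picture is of the moment at which its call begins: read the wrist's pose just before it. There is no depth.
- finish_job(): hands the job in; it is judged then, once.
The state is a dict: "time_s": time; "joint_pos": joint angles; "qd": joint speeds; "joint_torque": joint torques, N m; "ee_pos": TCP position; "tool_rot": TCP orientation; "force": force on the tool from outside, world axes, zero at the start; "ft_torque": the same for the moment, N m; "gripper_width": finger opening in m; "grasp_force": force on a finger pad.
Only numpy, scipy, OpenCV 4.12 (cv2) and the standard library are available. Lean on these libraries where they do the work, as an engineer would, in place of code of your own. Each camera call takes 0.05 s, during which the arm holds its last target. There are 200 camera calls.

### The job

The batch is finished, so strip the T-slot rail and put the leftovers back in stock. Slide the two stops out of the rail's open end, and set the square stop, the round stop, the loose heat sink and the loose control knob each into the tray that already holds its own kind, upright and flat on the tray's floor.

Things in the scene. Friction and masses are not known exactly. Their poses are not given: they have to be found in the camera images.
- rail: Fixed aluminium T-slot rail 160 x 60 mm (flange 76), 22.5 mm high. Origin: centre of underside, z up. Slot along y, open end at y = +80 mm (robot's left, within 0.22 rad), dark end plate at -80. Slot 14 mm wide, lips 7 thick; cavity 30 wide, 10.5 high, floor at z = 5. Stops slide easily with 2 mm play a side and lift out only when the whole foot is past the open end (origin beyond y = 95 mm).
- square_stop: Square stop: aluminium block head 28 (x) x 30 (y) mm; steel T foot 26 (x, across slot) x 30 (y, along slot) x 6.5 mm, neck 10 mm wide, head from 15.5 to 50 mm up. Origin: centre of the foot's underside, z up. Stands freely on its foot; 80 to 160 g. Starts loose in the rail's slot, foot under the lips, head above; which stop is nearer the open end varies.
- round_stop: Round stop: steel cylinder head, 30 mm diameter; steel T foot 26 (x, across slot) x 30 (y, along slot) x 6.5 mm, neck 10 mm wide, head from 15.5 to 50 mm up. Origin: centre of the foot's underside, z up. Stands freely on its foot; 105 to 200 g. Starts loose in the rail's slot, foot under the lips, head above; which stop is nearer the open end varies.
- heat_sink: Loose black finned heat sink, base 28 (x) x 34 (y) mm, 22 mm high; base 4 mm thick, upright 2 mm fins parallel to x, the outermost about flush with the base. Origin: centre of its underside, z up. 45 g. Stands on the bench left or right of the rail.
- knob: Loose black round control knob, 26 mm diameter, 18 mm high, white pointer line on top. Origin: centre of its underside, z up. 12 g. Stands on the bench, across the rail from the heat sink.
- tray_square: Fixed blue open tray 100 (x) x 86 (y) x 22 mm, walls 3 mm, floor at z = 7 mm; one of four alike, told apart by stock. Origin: centre of its underside, z up, -x side (blank label) faces the robot within 0.08 rad. Two square stops like the loose one are fixed in its back half, from x = 14 mm to the back wall, up to z = 58 mm; the front, x = -47 mm to there, y = -40 to 40 mm, is free for one more.
- tray_round: Fixed blue open tray 100 (x) x 86 (y) x 22 mm, walls 3 mm, floor at z = 7 mm; one of four alike, told apart by stock. Origin: centre of its underside, z up, -x side (blank label) faces the robot within 0.08 rad. Two round stops like the loose one are fixed in its back half, from x = 14 mm to the back wall, up to z = 57 mm; the front, x = -47 mm to there, y = -40 to 40 mm, is free for one more.
- tray_sinks: Fixed blue open tray 100 (x) x 86 (y) x 22 mm, walls 3 mm, floor at z = 7 mm; one of four alike, told apart by stock. Origin: centre of its underside, z up, -x side (blank label) faces the robot within 0.08 rad. Two heat sinks like the loose one are fixed in its back half, from x = 11 mm to the back wall, up to z = 29 mm; the front, x = -47 mm to there, y = -40 to 40 mm, is free for one more.
- tray_knobs: Fixed blue open tray 100 (x) x 86 (y) x 22 mm, walls 3 mm, floor at z = 7 mm; one of four alike, told apart by stock. Origin: centre of its underside, z up, -x side (blank label) faces the robot within 0.08 rad. Two control knobs like the loose one are fixed in its back half, from x = 17 mm to the back wall, up to z = 25 mm; the front, x = -47 mm to there, y = -40 to 40 mm, is free for one more.
Not all that is in view belongs to the job. What is shaped like the knob but pink is not meant.

How it is judged:
By the outcome, as a careful person would: the job done as asked, in the order asked, and still so for the second after the job is handed in, with the robot touching nothing.
It also fails if it takes over 106 s, if anything falls off the work surface, if the arm or the gripper's body presses on something with over 40 N, if the wrist force passes 120 N, or if a joint passes its speed limit or range.

## Working session

There is one attempt and no reset: what is moved stays moved. The work goes in short steps, Python scripts to look and compute and a shell command to move; the robot and the scene stay as the last step left them, time stands still between calls to the robot, and variables do not carry over. Pictures are saved under pics/ and viewed, at most 14 in all, crops included, and the job is handed in when it is done.

```bash
mkdir -p pics; ls
cat > h.py <<'E'
import numpy as np, cv2
from bench import sense, camera, tip_reach
def snap(name, fn=None):
    s=sense(); c=camera(name)
    if fn: cv2.imwrite('pics/'+fn, c['image'][:,:,::-1])
    return s,c
def Rq(q):
    from scipy.spatial.transform import Rotation as R
    return R.from_quat([q[1],q[2],q[3],q[0]]).as_matrix()
def ray(c,u,v,s=None):
    f=210/np.tan(np.radians(c['vertical_fov'])/2)
    x,y=u-c['cx'],v-c['cy']
    if 'R' in c:
        d=np.array([x/f,y/f,1.]); R=np.array(c['R']); t=np.array(c['t'])
        return -R.T@t, R.T@d
    r=np.hypot(x,y); th=r/f; k=np.sin(th)/max(r,1e-9)
    d=np.array([x*k,y*k,np.cos(th)]); T=np.array(c['tool_from_camera']); Q=Rq(s['tool_rot'])
    return np.array(s['ee_pos'])+Q@T[:3,3], Q@T[:3,:3]@d
def onz(c,u,v,z,s=None):
    o,d=ray(c,u,v,s); return o+d*(z-o[2])/d[2]
E
python3 - <<'E'
from h import *
s,c=snap('scene','scene.png'); s2,c2=snap('side','side.png'); s3,c3=snap('wrist','w0.png')
import pickle; pickle.dump({'scene':(s,c),'side':(s2,c2),'w0':(s3,c3)},open('c.pkl','wb'))
print(s, tip_reach() if callable(tip_reach) else tip_reach)
for x in (c,c2): 
    R=np.array(x['R']);print(-R.T@np.array(x['t']),R[2],x['vertical_fov'])
print(c3['tool_from_camera'],c3['vertical_fov'])
E
```

```text
pics
{'time_s': 0.0, 'joint_pos': array([ 9.76512660e-01,  5.28485928e-01,  1.43392297e+00, -6.02743066e-06,
        1.18139790e+00, -1.78513583e-01]), 'qd': array([-1.78701443e-05, -4.50656868e-04,  1.42355936e-03, -9.89388722e-05,
       -6.34972709e-04, -1.24798970e-03]), 'joint_torque': array([ 9.21888641e-04, -4.42344153e+01, -1.78027189e+01, -2.25807339e-04,
        8.30949488e-03,  4.05235951e-06]), 'ee_pos': array([0.25197448, 0.57110705, 0.20781496]), 'tool_rot': array([-4.14625217e-04,  2.06389692e-01,  9.78469248e-01, -1.02650265e-03]), 'force': array([-0.17755883,  0.3768057 ,  0.44617732]), 'ft_torque': array([-0.02376777, -0.0106024 , -0.02761109]), 'grasp_force': 0.0, 'gripper_width': 0.08511998333648521} 0.008
[ 0.05424889 -0.7201772   0.533902  ] [ 0.47311389  0.68188571 -0.55784866] 45.44551313547399
[ 0.15951813 -0.89305981  0.45526928] [ 0.33941949  0.83019135 -0.44224058] 53.93696080429698
[[-1.03320205e-03 -9.63814185e-01 -2.66572971e-01  6.77687841e-02]
 [ 9.99999466e-01 -9.87292181e-04 -3.06239925e-04  3.23662910e-04]
 [ 3.19729741e-05 -2.66573145e-01  9.63814690e-01 -1.65746361e-01]
 [ 0.00000000e+00  0.00000000e+00  0.00000000e+00  1.00000000e+00]] 65.70646984690485
```

View pics/scene.png

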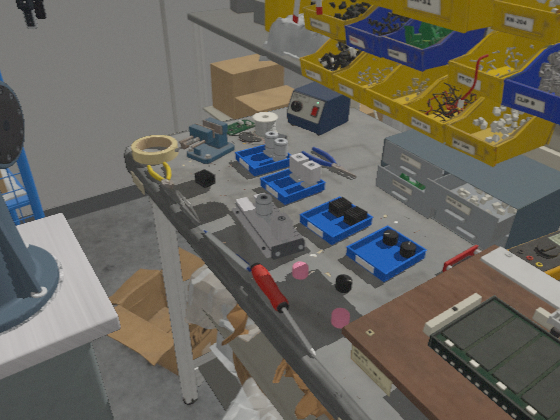

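View pics/side.png

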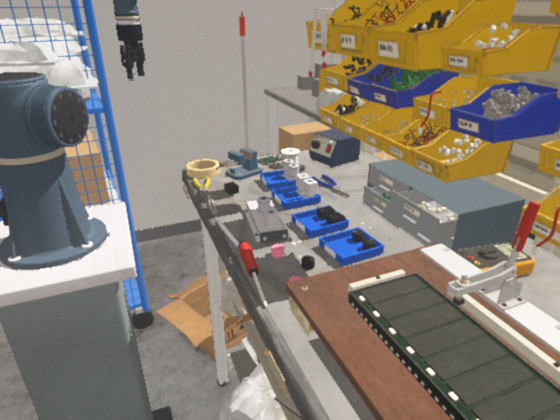

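View pics/w0.png

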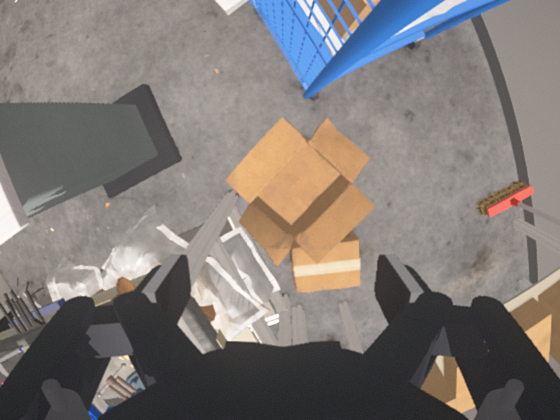

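The scene view shows four blue trays in a row: at (262,158), (292,185), (336,219) holding black heat sinks, and (386,252) holding knobs. The rail is at (270,228), with a heat sink at (205,179), a black knob at (344,284) and pink decoys at (300,270) and (340,318). The side view agrees, and the wrist sees only floor. I'll enlarge.

Run:
```python
import pickle
from h import *
d=pickle.load(open('c.pkl','rb'))
im=d['scene'][1]['image'][130:310,185:435,::-1]
cv2.imwrite('pics/sc1.png',cv2.resize(im,None,fx=3.2,fy=3.2,interpolation=cv2.INTER_CUBIC))
s,c=d['scene']
for n,u,v,z in [('rail',270,228,.02),('sink',205,179,.01),('knob',344,284,.01),('t1',262,158,.02),('t2',292,185,.02),('t3',336,219,.02),('t4',386,252,.02)]: print(n,onz(c,u,v,z).round(3))
```

```text
rail [ 0.434 -0.124  0.02 ]
sink [0.422 0.103 0.01 ]
knob [ 0.458 -0.298  0.01 ]
t1 [0.558 0.102 0.02 ]
t2 [ 0.549 -0.026  0.02 ]
t3 [ 0.548 -0.165  0.02 ]
t4 [ 0.558 -0.284  0.02 ]
```

View pics/sc1.png

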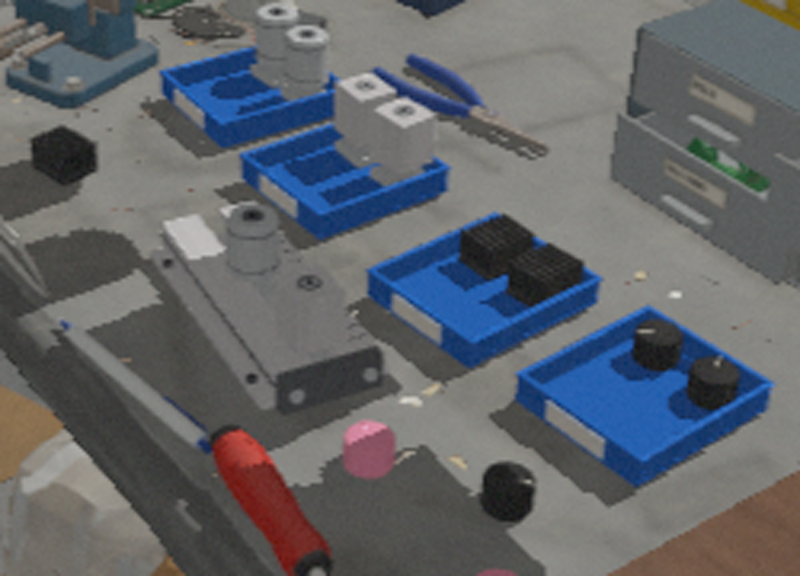

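The crop shows the round stop at (252,240), nearest the open end. The square stop stands in shadow at (310,290), and the dark end plate is at (330,378). From left to right the trays hold round stops, square stops, heat sinks and knobs. Next I'll move overhead for a wrist view.

```bash
python3 -m creep '[{"grip":1,"slide":[0,0,-30],"twist":-0.14},{"grip":1,"slide":[0,0,-30],"twist":-0.14},{"grip":1,"slide":[0,0,-30],"twist":-0.136},{"grip":1,"slide":[-20,-45,0],"twist":0},{"grip":1,"slide":[-20,-45,0],"twist":0},{"grip":1,"slide":[-20,-45,0],"twist":0},{"grip":1,"slide":[-20,-45,0],"twist":0},{"grip":1,"slide":[-20,-45,0],"twist":0},{"grip":1,"slide":[-20,-45,0],"twist":0},{"grip":1,"slide":[-20,-45,0],"twist":0},{"grip":1,"slide":[-20,-45,0],"twist":0},{"grip":1,"slide":[-20,-45,0],"twist":0}]' && python3 -m creep '[{"grip":1,"slide":[-20,-45,0],"twist":0},{"grip":1,"slide":[-20,-45,0],"twist":0},{"grip":1,"slide":[-20,-45,0],"twist":0},{"grip":1,"slide":[-20,-45,0],"twist":0},{"grip":1,"slide":[-20,-45,0],"twist":0},{"grip":1,"slide":[-20,-45,0],"twist":0},{"grip":1,"slide":[0,0,0],"twist":0},{"grip":1,"slide":[0,0,0],"twist":0},{"grip":1,"slide":[0,0,0],"twist":0}]'
python3 - <<'E'
from h import *
import pickle
s,c=snap('wrist','w1.png'); pickle.dump((s,c),open('w1.pkl','wb'))
print(s['ee_pos'],s['tool_rot'],s['joint_pos'],s['qd'].round(3))
E
```

```text
time_s: 1.35
ee_pos: [0.4327, 0.1649, 0.2988]
tool_rot: [0.0, -0.0, 1.0, 0.0]
force: [0.2, 0.0, 1.1]
gripper_width: 0.0853
grasp_force: 0.0
time_s: 2.25
ee_pos: [0.5517, -0.1022, 0.2984]
tool_rot: [-0.001, -0.0, 1.0, 0.001]
force: [-0.1, -0.5, 0.8]
gripper_width: 0.0853
grasp_force: 0.0
[ 0.55168053 -0.10220938  0.29838123] [-7.80884009e-04 -3.46629297e-04  9.99999504e-01  5.12450777e-04] [-3.82555626e-01  3.47796558e-01  1.47856660e+00  3.79329298e-04
  1.31706110e+00 -1.95414077e+00] [ 0.019 -0.012  0.006 -0.    -0.002 -0.003]
```

View pics/w1.png

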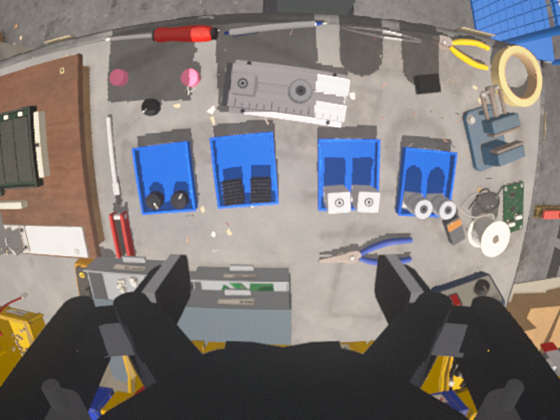

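The wrist view shows the rail at (285,92), with the square stop at (242,83), the round stop at (300,90) and the open end on the right. The heat sink is at (427,84) and the black knob at (151,106). The trays are at (165,178) knobs, (244,170) sinks, (349,176) square and (427,182) round.

Run:
```python
import pickle
from h import *
s,c=pickle.load(open('w1.pkl','rb')); im=c['image'][:,:,::-1].copy()
hsv=cv2.cvtColor(im,cv2.COLOR_BGR2HSV)
m=cv2.inRange(hsv,(105,150,60),(125,255,255)); m[:120]=0;m[235:]=0
m=cv2.morphologyEx(m,cv2.MORPH_CLOSE,np.ones((3,3)))
for k in cv2.findContours(m,0,2)[0]:
    if cv2.contourArea(k)<1500: continue
    P=np.array([onz(c,u,v,.022,s)[:2] for u,v in k[:,0].astype(float)])
    # silhouette of tray: take front rim (small x)
    r=cv2.minAreaRect((P*1000).astype(np.float32)); 
    print('tray',r, cv2.boundingRect(k), P.min(0).round(3),P.max(0).round(3))
g=hsv[:,:,2]; sat=hsv[:,:,1]
for n,(x0,y0,x1,y1),z in [('sink',(405,65,450,105),.022),('knob',(138,94,166,120),.018)]:
    mm=(g[y0:y1,x0:x1]<42).astype(np.uint8)
    nb,l,st,ce=cv2.connectedComponentsWithStats(mm); i=1+st[1:,4].argmax()
    k=cv2.findContours((l==i).astype(np.uint8),0,2)[0][0][:,0]+[x0,y0]
    P=np.array([onz(c,u,v,z,s)[:2] for u,v in k.astype(float)])
    print(n,st[i],ce[i]+[x0,y0],cv2.minAreaRect((P*1000).astype(np.float32)))
cv2.imwrite('pics/w1a.png',cv2.resize(im[55:130,130:450],None,fx=2.5,fy=2.5,interpolation=cv2.INTER_CUBIC))
cv2.imwrite('pics/w1b.png',cv2.resize(im[50:140,215:365],None,fx=5,fy=5,interpolation=cv2.INTER_CUBIC))
```

```text
tray ((570.7695922851562, 112.87879943847656), (90.94401550292969, 100.60488891601562), 87.89986419677734) (397, 148, 60, 68) [0.52  0.067] [0.62 0.16]
tray ((564.8494262695312, -273.3496398925781), (100.6644515991211, 89.93568420410156), 4.140012264251709) (132, 141, 65, 73) [ 0.512 -0.321] [ 0.617 -0.226]
tray ((560.031005859375, -8.719245910644531), (99.09696960449219, 87.25377655029297), 1.5350452661514282) (318, 139, 62, 71) [ 0.51  -0.053] [0.61  0.035]
tray ((554.890625, -154.5150146484375), (100.2756118774414, 87.01433563232422), 4.472936153411865) (210, 132, 68, 76) [ 0.502 -0.201] [ 0.607 -0.109]Traceback (most recent call last):
  File "<stdin>", line 16, in <module>
ValueError: attempt to get argmax of an empty sequence
```

Run:
```python
import pickle
from h import *
s,c=pickle.load(open('w1.pkl','rb')); im=c['image'][:,:,::-1].copy()
g=cv2.cvtColor(im,cv2.COLOR_BGR2GRAY)
for n,(x0,y0,x1,y1),z in [('sink',(405,65,450,105),.022),('knob',(138,94,166,120),.018)]:
    a=g[y0:y1,x0:x1]; print(np.percentile(a,[1,10,25,50,75]))
    for th in (35,45,55):
        mm=(a<th).astype(np.uint8)
        nb,l,st,ce=cv2.connectedComponentsWithStats(mm)
        if nb<2: continue
        i=1+st[1:,4].argmax()
        k=cv2.findContours((l==i).astype(np.uint8),0,2)[0][0][:,0]+[x0,y0]
        P=np.array([onz(c,u,v,z,s)[:2] for u,v in k.astype(float)])
        print(n,th,st[i],ce[i]+[x0,y0],cv2.minAreaRect((P*1000).astype(np.float32)))
A=cv2.resize(im[50:140,215:365],None,fx=4,fy=4,interpolation=cv2.INTER_CUBIC)
B=cv2.resize(im[60:110,400:450],(240,240),interpolation=cv2.INTER_CUBIC);C=cv2.resize(im[85:130,130:175],(240,240),interpolation=cv2.INTER_CUBIC)
o=np.zeros((600,600,3),np.uint8);o[:360]=A;o[360:,:240]=B;o[360:,240:480]=C
cv2.imwrite('pics/w1b.png',o)
```

```text
[ 53.    60.    82.75 156.   177.  ]
sink 55 [10 11  5 12 25] [417.12  81.84] ((423.3267822265625, 89.35149383544922), (15.989519119262695, 5.563187599182129), 6.440333366394043)
[ 46.  53.  70. 104. 178.]
knob 45 [17  7  1  1  1] [155. 101.] ((452.295166015625, -282.4741516113281), (0.0, 0.0), 0.0)
knob 55 [  5   6  17  13 109] [151.23853211 104.48623853] ((457.21343994140625, -288.66290283203125), (25.907447814941406, 16.35085678100586), 68.95098114013672)
```

View pics/w1b.png

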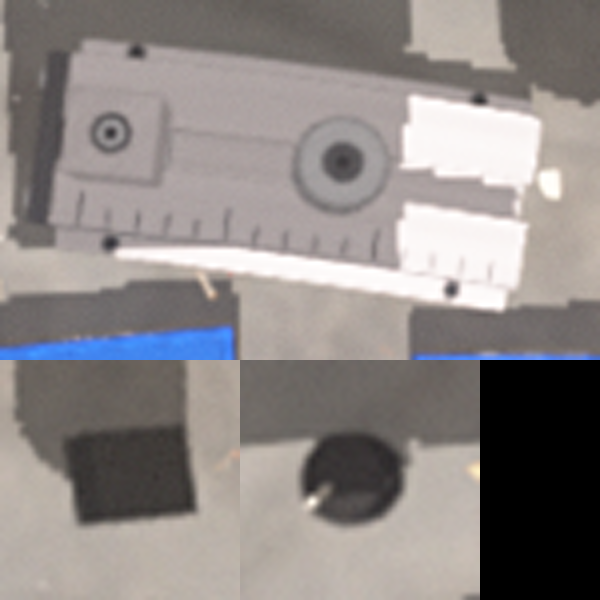

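The enlarged crop shows the square stop's screw at (110,132) and the round stop's at (342,161), with the open end of the slot at (516,197). The sink's corners are clear, and the knob's outline is centred near (353,478).

Run:
```python
import pickle
from h import *
s,c=pickle.load(open('w1.pkl','rb'))
f=lambda n,u,v,z: print(n,(onz(c,u,v,z,s)*1000).round(1))
q=lambda n,x,y,z: f(n,215+x/4-.4,50+y/4-.4,z)
q('sqscrew',110,132,.057);q('rdscrew',342,161,.057)
for p in [(65,87),(165,92),(157,185),(58,180)]: q('sqc',*p,.057)
q('slotend',516,197,.0225);q('slot mid',230,143,.0225)
q('bolt',137,50,.0225);q('bolt',480,100,.0225);q('bolt',111,243,.0225);q('bolt',452,289,.0225)
q('rt',540,118,.0225);q('rb',505,308,.0225)
q('plate top L',60,52,.0225);q('plate bot',32,225,.0225)
b=lambda n,x,y,z: f(n,400+x/4.8-.4,60+y/4.8-.4,z)
for p,z in [((65,75),.0),((78,164),.0),((65,75),.022),((78,164),.022),((183,65),.022),((196,153),.022)]: b('sink%s'%z,*p,z)
k=lambda n,x,y,z: f(n,130+x/5.333-.4,85+y/5.333-.4,z)
k('knob',353,118,.009);k('kL',302,118,.018);k('kR',405,118,0);k('kT',352,72,.018);k('kB',352,165,.018)
# scene-view cross check
d=pickle.load(open('c.pkl','rb'));cs=d['scene'][1]
g=lambda n,x,y,z: print(n,(onz(cs,185+x/3.2-.3,130+y/3.2-.3,z)*1000).round(1))
g('rd',252,216,.057);g('sq',309,283,.057);g('knob',508,491,.009);g('sink',64,154,.011)
```

```text
sqscrew [ 438.2 -151.3   57. ]
rdscrew [448.  -79.7  57. ]
sqc [ 423.2 -165.4   57. ]
sqc [ 425.9 -134.2   57. ]
sqc [ 455.3 -136.8   57. ]
sqc [ 452.9 -167.7   57. ]
slotend [455.7 -18.7  22.5]
slot mid [ 438.8 -115.2   22.5]
bolt [ 406.  -146.4   22.5]
bolt [422.6 -31.2  22.5]
bolt [ 472.3 -155.4   22.5]
bolt [487.9 -40.4  22.5]
rt [427.8 -10.6  22.5]
rb [493.9 -22.   22.5]
plate top L [ 405.7 -172.5   22.5]
plate bot [ 465.3 -182.4   22.5]
sink0.0 [411.4  92.1   0. ]
sink0.0 [439.3  96.8   0. ]
sink0.022 [414.8  82.9  22. ]
sink0.022 [441.4  87.4  22. ]
sink0.022 [407.1 122.9  22. ]
sink0.022 [434.  127.5  22. ]
knob [ 464.2 -223.7    9. ]
kL [ 463.8 -235.2   18. ]
kR [ 464.6 -211.5    0. ]
kT [ 452.5 -221.4   18. ]
kB [ 477.  -221.8   18. ]
rd [447.  -83.1  57. ]
sq [ 437.6 -154.    57. ]
knob [ 459.6 -295.1    9. ]
sink [422.7 106.2  11. ]
```

```bash
cat >> h.py <<'E'
def go(x,y,z,yaw=0):
    """print slide (tool axes, after the twist) and twist to reach world mm target; yaw = world turn from tool y = world y"""
    s=sense(); Q=Rq(s['tool_rot']); cur=np.arctan2(-Q[0,1],Q[1,1])
    d=np.array([x,y,z])-s['ee_pos']*1000; a=yaw
    tx=np.array([-np.cos(a),-np.sin(a),0]); ty=np.array([-np.sin(a),np.cos(a),0])
    print('now',(s['ee_pos']*1000).round(1),'slide',(tx@d).round(1),(ty@d).round(1),(-d[2]).round(1),'twist',(cur-yaw).round(3),'w',s['gripper_width'].round(4),'gf',s['grasp_force'],'F',s['force'].round(1))
E
python3 - <<'E'
from h import *
import pickle
s,c=pickle.load(open('w1.pkl','rb'))
k=lambda n,x,y,z: print(n,(onz(c,130+(x-240)/5.333-.4,85+y/5.333-.4,z,s)*1000).round(1))
k('knob',353,118,.009);k('kL',302,118,.018);k('kR',405,118,0);k('kT',352,72,.018);k('kB',352,165,.018)
go(448,-81,100,-.139)
E
```

```text
knob [ 459.6 -293.1    9. ]
kL [ 458.8 -304.7   18. ]
kR [ 460.3 -281.     0. ]
kT [ 447.5 -289.3   18. ]
kB [ 472.8 -290.    18. ]Traceback (most recent call last):
  File "<stdin>", line 6, in <module>
  File "h.py", line 26, in go
    print('now',(s['ee_pos']*1000).round(1),'slide',(tx@d).round(1),(ty@d).round(1),(-d[2]).round(1),'twist',(cur-yaw).round(3),'w',s['gripper_width'].round(4),'gf',s['grasp_force'],'F',s['force'].round(1))
                                                                                                                                    ^^^^^^^^^^^^^^^^^^^^^^^^
AttributeError: 'float' object has no attribute 'round'
```

```bash
sed -i "s/s\['gripper_width'\].round(4)/round(float(s['gripper_width']),4)/" h.py
python3 -m creep '[{"grip":0.32,"slide":[0,0,0],"twist":0.139},{"grip":0.32,"slide":[20,1,38],"twist":0},{"grip":0.32,"slide":[20,1,40],"twist":0},{"grip":0.32,"slide":[22,2,40],"twist":0},{"grip":0.32,"slide":[22,2,40],"twist":0},{"grip":0.32,"slide":[22,1,40],"twist":0},{"grip":0.32,"slide":[0,0,0],"twist":0},{"grip":0.32,"slide":[0,0,0],"twist":0}]' 60
python3 - <<'E'
from h import *
snap('wrist','w2.png'); go(448,-81,38,-.139)
E
```

```text
time_s: 3.1
ee_pos: [0.4494, -0.0811, 0.1015]
tool_rot: [0.0, 0.069, 0.998, -0.0]
force: [0.3, -1.1, 0.6]
gripper_width: 0.0565
grasp_force: 0.0
now [451.3 -82.1 102.4] slide 3.4 0.6 64.4 twist 0.001 w 0.0564 gf 0.0 F [-0.3 -0.1  0.2]
```

View pics/w2.png

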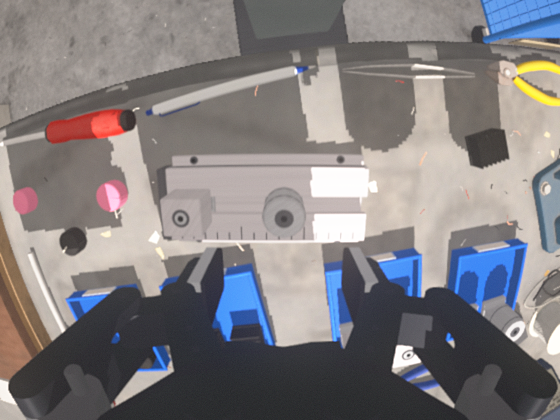

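Round stop screw at (284,218), square stop screw at (181,219), rail parallel to the image rows, fingers straddling the round stop's column.

Run:
```python
from h import *
s,c=snap('wrist')
f=lambda n,u,v,z: print(n,(onz(c,u,v,z,s)*1000).round(1))
f('rd',284,218,.057);f('sq',181,219,.057);f('knob',73,241,.009)
f('b1',194,160,.0225);f('b2',340,160,.0225)
for p in [(467,133),(503,128),(509,157),(474,166)]: f('sink',*p,.022)
for i in range(3): print(sense()['ee_pos'],s['ee_pos'])
go(448,-81,38,-.139)
```

```text
rd [451.  -80.6  57. ]
sq [ 442.  -152.7   57. ]
knob [ 463.1 -296.     9. ]
b1 [ 405.8 -144.8   22.5]
b2 [421.9 -33.1  22.5]
sink [410.5  80.2  22. ]
sink [408.2 120.9  22. ]
sink [434.8 127.6  22. ]
sink [439.5  86.5  22. ]
[ 0.45201665 -0.08250928  0.10284566] [ 0.45130711 -0.08205551  0.10242537]
[ 0.45201665 -0.08250928  0.10284566] [ 0.45130711 -0.08205551  0.10242537]
[ 0.45201665 -0.08250928  0.10284566] [ 0.45130711 -0.08205551  0.10242537]
now [452.  -82.5 102.8] slide 4.2 0.9 64.8 twist 0.001 w 0.0558 gf 0.0 F [ 0.3  0.7 -0.5]
```

```bash
python3 -m creep '[{"grip":0.32,"slide":[1,1,20],"twist":0},{"grip":0.32,"slide":[1,0,20],"twist":0},{"grip":0.32,"slide":[0,0,15],"twist":0},{"grip":0.32,"slide":[0,0,8],"twist":0},{"grip":0.32,"slide":[0,0,0],"twist":0},{"grip":-0.4,"slide":[0,0,0],"twist":0},{"grip":-0.4,"slide":[0,0,0],"twist":0},{"grip":-0.4,"slide":[0,0,0],"twist":0},{"grip":-0.4,"slide":[0,0,0],"twist":0},{"grip":-0.4,"slide":[0,0,0],"twist":0}]' 60
python3 -c "
from h import *
go(464.5,28,38,-.139)"
```

```text
time_s: 4.2
ee_pos: [0.4468, -0.0804, 0.0381]
tool_rot: [0.0, 0.069, 0.998, -0.0]
force: [-0.3, 0.2, 0.7]
gripper_width: 0.0257
grasp_force: 0.0
now [446.8 -80.4  38.1] slide -2.5 109.8 0.1 twist 0.0 w 0.0257 gf 0.0 F [-0.3  0.2  0.7]
```

Run:
```python
from h import *
s,c=snap('wrist'); s2,c2=snap('scene')
im=np.zeros((600,800,3),np.uint8)
a=c['image'][100:400,130:430,::-1]; b=c2['image'][160:270,200:330,::-1]
im[:400,:400]=cv2.resize(a,(400,400)); im[:338,400:]=cv2.resize(b,(400,338),interpolation=cv2.INTER_CUBIC)
cv2.imwrite('pics/m1.png',im)
```

```text
(no output)
```

View pics/m1.png

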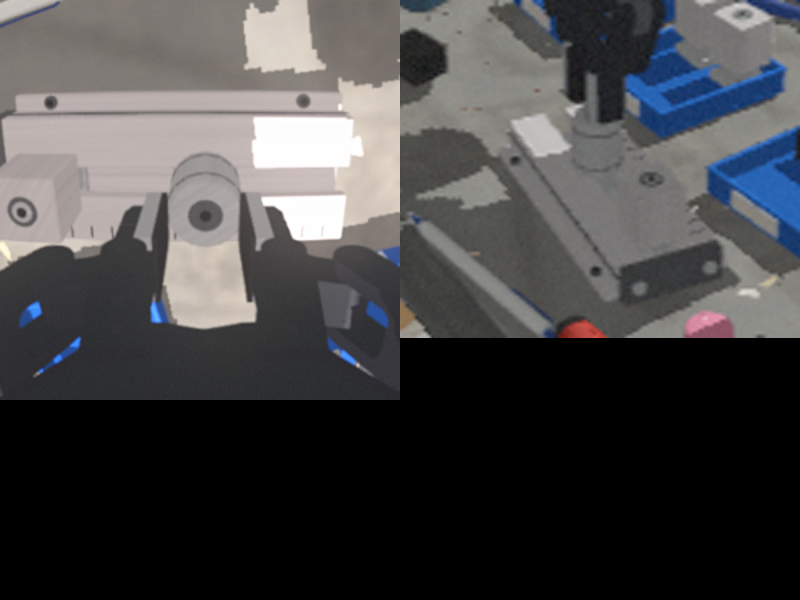

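The fingers show beside and above the stop head, with the gap narrower than 30 mm and no contact. In the scene view the fingertips end near the head's top, at crop (607,120). I'll check where they really are.

Run:
```python
from h import *
s,c=snap('scene'); s2,c2=snap('side'); sw,w=snap('wrist')
def pr(c,X):
    f=210/np.tan(np.radians(c['vertical_fov'])/2); p=np.array(c['R'])@X+np.array(c['t']); return (p[:2]/p[2]*f+[c['cx'],c['cy']]).round(1)
def prw(c,s,X):
    T=np.linalg.inv(np.array(c['tool_from_camera'])); p=T[:3,:3]@(Rq(s['tool_rot']).T@(X-s['ee_pos']))+T[:3,3]
    f=210/np.tan(np.radians(c['vertical_fov'])/2); r=np.hypot(*p[:2]); return (p[:2]/r*np.arctan2(r,p[2])*f+[c['cx'],c['cy']]).round(1)
e=s['ee_pos'].copy(); print(e, tip_reach if not callable(tip_reach) else tip_reach())
for n,dz in [('tip',-.008),('tcp',0),('grasp',.011)]:
    for y in (-.013,.013):
        X=e+[0.0018*np.sign(y),y,dz]; print(n,y,pr(c,X),pr(c2,X),prw(w,sw,X))
print('stop top',pr(c,np.array([.4495,-.081,.057])),prw(w,sw,np.array([.4495,-.081,.057])))
im=np.zeros((600,800,3),np.uint8)
im[:,:400]=cv2.resize(w['image'][170:350,200:320,::-1],(400,600),interpolation=cv2.INTER_CUBIC)
im[:300,400:]=cv2.resize(c['image'][170:230,230:310,::-1],(400,300),interpolation=cv2.INTER_CUBIC)
im[300:,400:]=cv2.resize(c2['image'][170:230,230:310,::-1],(400,300),interpolation=cv2.INTER_CUBIC)
cv2.imwrite('pics/m2.png',im)
```

```text
[ 0.44672824 -0.08036548  0.03792738] 0.008
tip -0.013 [265.7 213. ] [265.8 211.4] [258.8 239.1]
tip 0.013 [259.7 205.6] [263.4 206.6] [304.6 239. ]
tcp -0.013 [265.6 209.2] [265.7 208.3] [257.8 244.4]
tcp 0.013 [259.7 201.9] [263.3 203.5] [305.5 244.3]
grasp -0.013 [265.6 204. ] [265.6 204. ] [256.3 252.4]
grasp 0.013 [259.6 196.8] [263.2 199.3] [307.  252.3]
stop top [264.  196.3] [281.1 264.1]
```

View pics/m2.png

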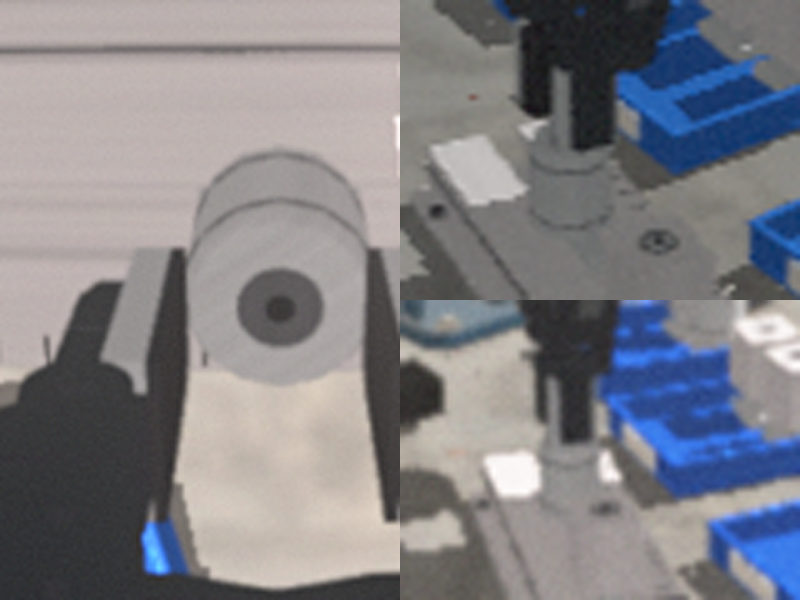

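The pads are really about 22 mm behind the reported TCP. Triangulating the fingertips in the wrist view gives z ≈ -22 mm in tool coordinates at this width and -36 mm fully open, and the scene view agrees (tips near 58 mm). So the fingers closed just above the head, and the real tip height is about ee_z + 21 mm. I'll reopen, go 24 mm lower and regrasp.

```bash
python3 -m creep '[{"grip":0.25,"slide":[-1,0,-10],"twist":0},{"grip":0.25,"slide":[-1,0,0],"twist":0},{"grip":0.25,"slide":[0,0,0],"twist":0},{"grip":0.25,"slide":[0,0,14],"twist":0},{"grip":0.25,"slide":[0,0,10],"twist":0},{"grip":0.25,"slide":[0,0,10],"twist":0},{"grip":-0.4,"slide":[0,0,0],"twist":0},{"grip":-0.4,"slide":[0,0,0],"twist":0},{"grip":-0.4,"slide":[0,0,0],"twist":0},{"grip":-0.4,"slide":[0,0,0],"twist":0},{"grip":-0.4,"slide":[0,0,0],"twist":0}]' 60
python3 - <<'E'
from h import *
go(464.5,30,14,-.139)
E
```

```text
time_s: 5.55
ee_pos: [0.4489, -0.0807, 0.0141]
tool_rot: [0.0, 0.069, 0.998, -0.0]
force: [0.6, -0.1, -1.9]
gripper_width: 0.0277
grasp_force: 59.1
now [448.9 -80.7  14.1] slide -0.1 111.8 0.1 twist 0.0 w 0.0277 gf 59.08117873594165 F [ 0.6 -0.1 -1.9]
```

Gripped at 59 N. Next, slide it out along the slot.

```bash
python3 -m creep '[{"grip":-0.4,"slide":[0,5,0],"twist":0},{"grip":-0.4,"slide":[0,12,0],"twist":0},{"grip":-0.4,"slide":[0,14,0],"twist":0},{"grip":-0.4,"slide":[0,14,0],"twist":0},{"grip":-0.4,"slide":[0,14,0],"twist":0},{"grip":-0.4,"slide":[0,14,0],"twist":0},{"grip":-0.4,"slide":[0,14,0],"twist":0},{"grip":-0.4,"slide":[0,14,0],"twist":0},{"grip":-0.4,"slide":[0,9,0],"twist":0},{"grip":-0.4,"slide":[0,0,0],"twist":0}]'
python3 - <<'E'
from h import *
go(464.5,30,70,-.139); s,c=snap('wrist','w3.png')
E
```

```text
time_s: 6.55
ee_pos: [0.4637, 0.0298, 0.0138]
tool_rot: [-0.0, 0.068, 0.998, 0.0]
force: [0.3, 0.6, -1.4]
gripper_width: 0.0273
grasp_force: 59.2
now [463.7  29.8  13.8] slide -0.8 0.3 -56.2 twist 0.003 w 0.0273 gf 59.163422752171755 F [ 0.3  0.6 -1.4]
```

View pics/w3.png

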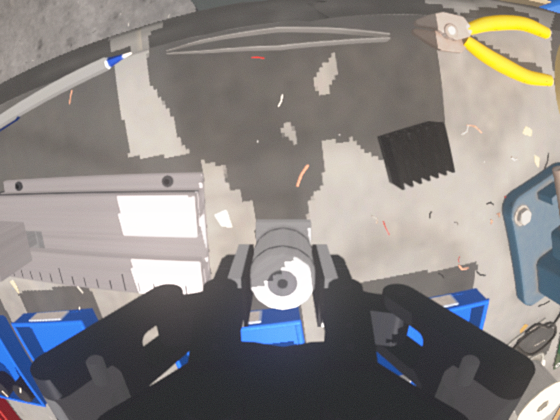

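The round stop is held clear of the rail. Its foot shows at (283,225), past the rail end at column 208. Lifting it over to its tray.

```bash
python3 -m creep '[{"grip":-0.4,"slide":[0,0,-15],"twist":0},{"grip":-0.4,"slide":[0,0,-20],"twist":0},{"grip":-0.4,"slide":[0,0,-21],"twist":-0.102},{"grip":-0.4,"slide":[-15,15,0],"twist":0},{"grip":-0.4,"slide":[-23,24,0],"twist":0},{"grip":-0.4,"slide":[-23,24,0],"twist":0},{"grip":-0.4,"slide":[-15,16,0],"twist":0},{"grip":-0.4,"slide":[-8,8,0],"twist":0},{"grip":-0.4,"slide":[0,0,0],"twist":0},{"grip":-0.4,"slide":[0,0,0],"twist":0}]'
python3 - <<'E'
from h import *
go(551,113.6,14,-.037); s,c=snap('wrist')
# tray front wall & sides: blue mask in wrist; print front corner pixels
hsv=cv2.cvtColor(c['image'],cv2.COLOR_RGB2HSV); m=cv2.inRange(hsv,(105,150,50),(125,255,255)); m[:150]=0
cv2.imwrite('pics/w4.png',c['image'][:,:,::-1])
E
```

```text
time_s: 7.6
ee_pos: [0.5496, 0.1115, 0.0694]
tool_rot: [-0.001, 0.019, 1.0, -0.0]
force: [0.1, 0.2, -1.2]
gripper_width: 0.0274
grasp_force: 59.3
now [549.6 111.5  69.4] slide -1.3 2.1 55.4 twist -0.0 w 0.0274 gf 59.314424470067024 F [ 0.1  0.2 -1.2]
```

View pics/w4.png

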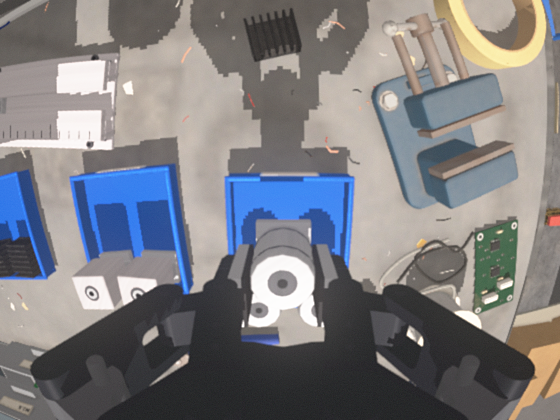

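```bash
python3 - <<'E'
from h import *
s,c=snap('wrist'); print((onz(c,228,180,.022,s)*1000).round(),(onz(c,353,180,.022,s)*1000).round())
E
python3 -m creep '[{"grip":-0.4,"slide":[0,2,12],"twist":0},{"grip":-0.4,"slide":[0,0,14],"twist":0},{"grip":-0.4,"slide":[0,0,14],"twist":0},{"grip":-0.4,"slide":[0,0,8],"twist":0},{"grip":-0.4,"slide":[0,0,4],"twist":0},{"grip":-0.4,"slide":[0,0,0],"twist":0},{"grip":-0.4,"slide":[0,0,1],"twist":0},{"grip":-0.4,"slide":[0,0,1],"twist":0},{"grip":-0.4,"slide":[0,0,0],"twist":0}]'
```

```text
[521.  76.  22.] [524. 161.  22.]
time_s: 8.6
ee_pos: [0.5514, 0.1142, 0.0162]
tool_rot: [0.0, 0.018, 1.0, 0.0]
force: [0.6, -0.6, -1.0]
gripper_width: 0.0276
grasp_force: 59.3
```

```bash
python3 -m creep '[{"grip":-0.4,"slide":[0,0,1],"twist":0},{"grip":-0.4,"slide":[0,0,0],"twist":0},{"grip":-0.4,"slide":[0,0,1],"twist":0},{"grip":-0.4,"slide":[0,0,0],"twist":0},{"grip":-0.4,"slide":[0,0,0],"twist":0}]'; python3 -c "
from h import *
print(sense()['force'])"
```

```text
time_s: 9.1
ee_pos: [0.5511, 0.1142, 0.0138]
tool_rot: [-0.0, 0.018, 1.0, -0.0]
force: [0.7, 0.8, -1.4]
gripper_width: 0.0276
grasp_force: 59.3
[ 0.7041592   0.78084772 -1.4246509 ]
```

```bash
python3 -m creep '[{"grip":-0.4,"slide":[0,0,1],"twist":0},{"grip":-0.4,"slide":[0,0,0],"twist":0},{"grip":-0.4,"slide":[0,0,0],"twist":0}]'; python3 -m creep '[{"grip":-0.4,"slide":[0,0,1],"twist":0},{"grip":-0.4,"slide":[0,0,0],"twist":0},{"grip":-0.4,"slide":[0,0,0],"twist":0}]'
```

```text
time_s: 9.4
ee_pos: [0.5513, 0.1142, 0.0135]
tool_rot: [0.0, 0.018, 1.0, 0.0]
force: [-0.8, -0.3, 6.0]
gripper_width: 0.0271
grasp_force: 59.9
time_s: 9.7
ee_pos: [0.5514, 0.1143, 0.0135]
tool_rot: [0.001, 0.018, 1.0, 0.0]
force: [-3.6, 0.3, 11.8]
gripper_width: 0.0273
grasp_force: 60.6
```

Floor contact. Release and rise, then go toward the square stop.

```bash
python3 -m creep '[{"grip":-0.4,"slide":[0,0,-1],"twist":0},{"grip":-0.1,"slide":[0,0,0],"twist":0},{"grip":0.1,"slide":[0,0,0],"twist":0},{"grip":0.1,"slide":[0,0,0],"twist":0},{"grip":0.1,"slide":[0,0,0],"twist":0},{"grip":0.1,"slide":[0,0,-15],"twist":0},{"grip":0.1,"slide":[0,0,-30],"twist":0},{"grip":0.1,"slide":[0,0,-40],"twist":0},{"grip":0.1,"slide":[0,0,0],"twist":0.102},{"grip":0.1,"slide":[0,0,0],"twist":0}]'
python3 - <<'E'
from h import *
go(440,-153,98,-.139); snap('wrist','w5.png')
E
```

```text
time_s: 10.7
ee_pos: [0.5519, 0.1142, 0.099]
tool_rot: [0.001, 0.069, 0.998, 0.0]
force: [-0.1, 1.5, -0.0]
gripper_width: 0.0473
grasp_force: 0.0
now [551.9 114.2  99. ] slide 73.8 -280.1 1.0 twist 0.0 w 0.0473 gf 0.0 F [-0.1  1.5 -0. ]
```

View pics/w5.png

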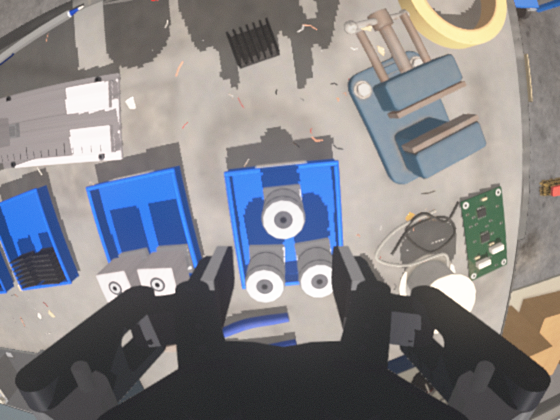

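The round stop stands in its tray at (283,215) in front of the two stock ones. Moving to the square stop.

```bash
python3 -m creep '[{"grip":0.15,"slide":[5,-20,0],"twist":0},{"grip":0.15,"slide":[10,-38,0],"twist":0},{"grip":0.15,"slide":[11,-42,0],"twist":0},{"grip":0.15,"slide":[11,-42,0],"twist":0},{"grip":0.15,"slide":[11,-42,0],"twist":0},{"grip":0.15,"slide":[11,-42,0],"twist":0},{"grip":0.15,"slide":[9,-34,0],"twist":0},{"grip":0.15,"slide":[6,-20,0],"twist":0},{"grip":0.15,"slide":[0,0,0],"twist":0},{"grip":0.15,"slide":[0,0,0],"twist":0}]'
python3 - <<'E'
from h import *
go(440,-152.5,14,-.139); s,c=snap('wrist')
cv2.imwrite('pics/w6.png',c['image'][:,:,::-1])
g=cv2.medianBlur(cv2.cvtColor(c['image'],cv2.COLOR_RGB2GRAY),3)
C=cv2.HoughCircles(g[170:260,240:330],cv2.HOUGH_GRADIENT,1,20,param1=80,param2=12,minRadius=4,maxRadius=14)
if C is not None:
  for u,v,r in C[0]: print((u+240,v+170,r),(onz(c,u+240,v+170,.057,s)*1000).round(1))
E
```

```text
time_s: 11.75
ee_pos: [0.4384, -0.1526, 0.097]
tool_rot: [-0.001, 0.07, 0.998, 0.001]
force: [0.9, 0.7, 0.0]
gripper_width: 0.0493
grasp_force: 0.0
now [ 438.4 -152.6   97. ] slide -1.6 0.3 83.0 twist -0.0 w 0.0493 gf 0.0 F [0.9 0.7 0. ]
(np.float32(283.5), np.float32(221.5), np.float32(9.1)) [ 438.5 -151.4   57. ]
```

```bash
python3 -m creep '[{"grip":0.15,"slide":[-1,1,20],"twist":0},{"grip":0.15,"slide":[0,0,25],"twist":0},{"grip":0.15,"slide":[0,0,18],"twist":0},{"grip":0.15,"slide":[0,0,12],"twist":0},{"grip":0.15,"slide":[0,0,8],"twist":0},{"grip":0.15,"slide":[0,0,0],"twist":0},{"grip":-0.4,"slide":[0,0,0],"twist":0},{"grip":-0.4,"slide":[0,0,0],"twist":0},{"grip":-0.4,"slide":[0,0,0],"twist":0},{"grip":-0.4,"slide":[0,0,0],"twist":0},{"grip":-0.4,"slide":[0,0,0],"twist":0}]' 60
python3 - <<'E'
from h import *
go(464.5,30,14,-.139)
E
```

```text
time_s: 12.9
ee_pos: [0.4406, -0.1522, 0.0154]
tool_rot: [0.001, 0.069, 0.998, -0.0]
force: [-0.3, 2.0, 4.2]
gripper_width: 0.0285
grasp_force: 59.7
now [ 440.6 -152.2   15.4] slide 1.6 183.8 1.4 twist -0.0 w 0.0285 gf 59.72062110900879 F [-0.3  2.   4.2]
```

```bash
python3 -m creep '[{"grip":-0.4,"slide":[0,6,0],"twist":0},{"grip":-0.4,"slide":[0,14,0],"twist":0},{"grip":-0.4,"slide":[0,17,0],"twist":0},{"grip":-0.4,"slide":[0,17,0],"twist":0},{"grip":-0.4,"slide":[0,17,0],"twist":0}]'; python3 -m creep '[{"grip":-0.4,"slide":[1,17,0],"twist":0},{"grip":-0.4,"slide":[0,17,0],"twist":0},{"grip":-0.4,"slide":[0,17,0],"twist":0},{"grip":-0.4,"slide":[0,17,0],"twist":0},{"grip":-0.4,"slide":[0,17,0],"twist":0},{"grip":-0.4,"slide":[0,17,0],"twist":0},{"grip":-0.4,"slide":[0,11,0],"twist":0},{"grip":-0.4,"slide":[0,0,0],"twist":0}]'
python3 - <<'E'
from h import *
go(540,-9,70,.0)
E
```

```text
time_s: 13.4
ee_pos: [0.4512, -0.082, 0.0154]
tool_rot: [0.001, 0.069, 0.998, -0.001]
force: [-0.5, -3.3, 5.9]
gripper_width: 0.0285
grasp_force: 60.0
time_s: 14.2
ee_pos: [0.4642, 0.0317, 0.0146]
tool_rot: [-0.0, 0.068, 0.998, 0.0]
force: [-0.1, -0.7, -0.9]
gripper_width: 0.0285
grasp_force: 59.3
now [464.2  31.7  14.6] slide -75.8 -40.7 -55.4 twist -0.136 w 0.0285 gf 59.26692724227905 F [-0.1 -0.7 -0.9]
```

```bash
python3 -m creep '[{"grip":-0.4,"slide":[0,0,-15],"twist":0},{"grip":-0.4,"slide":[0,0,-20],"twist":-0.08},{"grip":-0.4,"slide":[0,0,-20],"twist":-0.083},{"grip":-0.4,"slide":[-12,-7,0],"twist":0},{"grip":-0.4,"slide":[-20,-12,0],"twist":0},{"grip":-0.4,"slide":[-20,-12,0],"twist":0},{"grip":-0.4,"slide":[-14,-8,0],"twist":0},{"grip":-0.4,"slide":[-8,-4,0],"twist":0},{"grip":-0.4,"slide":[0,0,0],"twist":0},{"grip":-0.4,"slide":[0,0,0],"twist":0}]'
python3 - <<'E'
from h import *
s,c=snap('wrist','w7.png'); go(540,-9.2,15,.027)
hsv=cv2.cvtColor(c['image'],cv2.COLOR_RGB2HSV); m=cv2.inRange(hsv,(105,150,50),(125,255,255))
n,l,st,ce=cv2.connectedComponentsWithStats(m[150:240])
for t in st[1:]:
    if t[4]>400:
        print(t+[0,150,0,0,0],(onz(c,t[0],t[1]+154,.022,s)*1000).round(),(onz(c,t[0]+t[2],t[1]+154,.022,s)*1000).round())
E
```

```text
time_s: 15.2
ee_pos: [0.5385, -0.0108, 0.0691]
tool_rot: [-0.001, -0.012, 1.0, 0.0]
force: [-0.9, 0.5, -0.9]
gripper_width: 0.0287
grasp_force: 59.5
now [538.2 -10.5  69.2] slide -1.9 1.2 54.2 twist -0.003 w 0.0288 gf 59.45006847381592 F [-0.5 -0.1 -1.4]
[  47  164  109   76 6902] [ 502. -200.   22.] [504. -99.  22.]
[ 221  175  129   65 6102] [512. -52.  22.] [510.  35.  22.]
[   0  178   45   62 2296] [ 513. -265.   22.] [ 514. -204.   22.]
[ 389  191  109   49 3229] [520.  64.  22.] [517. 160.  22.]
```

```bash
python3 -m creep '[{"grip":-0.4,"slide":[-1,1,12],"twist":0},{"grip":-0.4,"slide":[0,0,14],"twist":0},{"grip":-0.4,"slide":[0,0,14],"twist":0},{"grip":-0.4,"slide":[0,0,8],"twist":0},{"grip":-0.4,"slide":[0,0,4],"twist":0},{"grip":-0.4,"slide":[0,0,0],"twist":0},{"grip":-0.4,"slide":[0,0,1],"twist":0},{"grip":-0.4,"slide":[0,0,0],"twist":0}]'; python3 -m creep '[{"grip":-0.4,"slide":[0,0,1],"twist":0},{"grip":-0.4,"slide":[0,0,0],"twist":0},{"grip":-0.4,"slide":[0,0,0],"twist":0}]'; python3 -m creep '[{"grip":-0.4,"slide":[0,0,1],"twist":0},{"grip":-0.4,"slide":[0,0,0],"twist":0},{"grip":-0.4,"slide":[0,0,0],"twist":0}]'
```

```text
time_s: 16.05
ee_pos: [0.541, -0.0099, 0.0172]
tool_rot: [0.0, -0.012, 1.0, -0.0]
force: [0.1, 0.7, -0.6]
gripper_width: 0.0288
grasp_force: 59.4
time_s: 16.35
ee_pos: [0.5408, -0.0099, 0.016]
tool_rot: [0.0, -0.012, 1.0, -0.0]
force: [-0.6, 0.5, -1.0]
gripper_width: 0.0287
grasp_force: 59.4
time_s: 16.65
ee_pos: [0.5409, -0.0099, 0.0154]
tool_rot: [0.0, -0.012, 1.0, -0.0]
force: [-0.8, -0.5, 5.1]
gripper_width: 0.0282
grasp_force: 60.1
```

```bash
python3 -m creep '[{"grip":-0.1,"slide":[0,0,0],"twist":0},{"grip":0.1,"slide":[0,0,0],"twist":0},{"grip":0.1,"slide":[0,0,0],"twist":0},{"grip":0.1,"slide":[0,0,0],"twist":0},{"grip":0.1,"slide":[0,0,-15],"twist":0},{"grip":0.1,"slide":[0,0,-30],"twist":0},{"grip":0.1,"slide":[0,0,-40],"twist":0},{"grip":0.1,"slide":[0,0,0],"twist":-0.143},{"grip":0.1,"slide":[0,0,0],"twist":0}]'
python3 - <<'E'
from h import *
go(423,108,100,.17)
s,c=snap('wrist','w8.png')
E
```

```text
time_s: 17.55
ee_pos: [0.5414, -0.01, 0.101]
tool_rot: [0.001, -0.084, 0.997, -0.0]
force: [-1.1, 0.5, 0.3]
gripper_width: 0.0471
grasp_force: 0.0
now [541.4 -10.  101. ] slide 96.8 136.3 1.0 twist -0.003 w 0.0471 gf 0.0 F [-1.1  0.5  0.3]
```

```bash
python3 -m creep '[{"grip":0.28,"slide":[12,16,0],"twist":0},{"grip":0.28,"slide":[20,28,0],"twist":0},{"grip":0.28,"slide":[22,32,0],"twist":0},{"grip":0.28,"slide":[22,32,0],"twist":0},{"grip":0.28,"slide":[13,18,0],"twist":0},{"grip":0.28,"slide":[8,10,0],"twist":0},{"grip":0.28,"slide":[0,0,0],"twist":0},{"grip":0.28,"slide":[0,0,0],"twist":0}]'
python3 - <<'E'
from h import *
go(423,108,-15,.17)
s,c=snap('wrist','w9.png'); a=c['image'][60:310,180:390,::-1]
cv2.imwrite('pics/w9c.png',cv2.resize(a,(504,600)))
E
```

```text
time_s: 18.4
ee_pos: [0.4236, 0.1078, 0.0996]
tool_rot: [0.001, -0.083, 0.997, -0.0]
force: [0.9, -0.6, -0.7]
gripper_width: 0.0543
grasp_force: 0.0
now [423.6 107.8  99.6] slide 0.5 0.3 114.6 twist -0.004 w 0.0543 gf 0.0 F [ 0.9 -0.6 -0.7]
```

View pics/w9c.png

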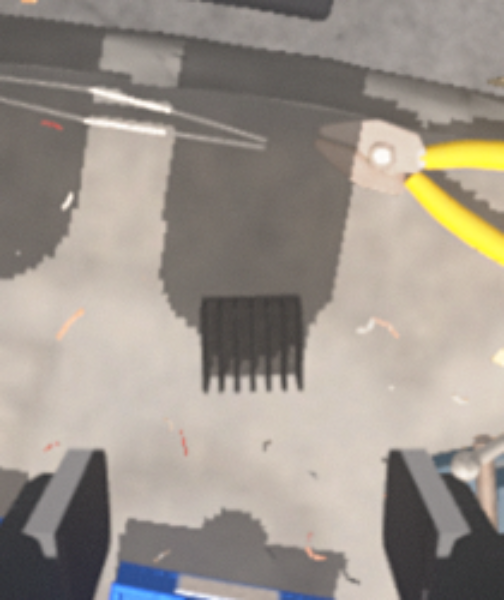

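The sink is aligned with the jaws: its columns run 203–302 in the crop, its near edge is at row 297 and its far fin tops at row 390. The fingers straddle it well.

Run:
```python
from h import *
s,c=snap('wrist'); f=lambda x,y,z:(onz(c,180+x/2.4-.3,60+y/2.4-.3,z,s))*1000
for p in [(203,297,0),(302,297,0),(203,297,.022),(302,297,.022),(203,390,.022),(302,390,.022)]: print(p,f(*p).round(1))
m=(f(203,297,0)+f(302,297,0)+f(203,390,.022)+f(302,390,.022))/4; print(m); go(m[0],m[1],-15,.17)
```

```text
(203, 297, 0) [413.2  90.8   0. ]
(302, 297, 0) [407.6 124.7   0. ]
(203, 297, 0.022) [408.6  91.3  22. ]
(302, 297, 0.022) [403.4 122.4  22. ]
(203, 390, 0.022) [439.4  96.   22. ]
(302, 390, 0.022) [434.  128.1  22. ]
[423.56077295 109.92872801  11.        ]
now [424.1 107.4  99.7] slide 0.1 2.6 114.7 twist -0.004 w 0.0545 gf 0.0 F [ 0.1 -0.9 -0.3]
```

```bash
python3 -m creep '[{"grip":0.28,"slide":[0,2,20],"twist":0},{"grip":0.28,"slide":[0,0,28],"twist":0},{"grip":0.28,"slide":[0,0,28],"twist":0},{"grip":0.28,"slide":[0,0,22],"twist":0},{"grip":0.28,"slide":[0,0,10],"twist":0},{"grip":0.28,"slide":[0,0,0],"twist":0},{"grip":0.28,"slide":[0,0,0],"twist":0}]'; python3 -m creep '[{"grip":0.28,"slide":[0,0,4],"twist":0},{"grip":0.28,"slide":[0,0,0],"twist":0},{"grip":0.28,"slide":[0,0,4],"twist":0},{"grip":0.28,"slide":[0,0,0],"twist":0}]' && python3 -m creep '[{"grip":-0.3,"slide":[0,0,0],"twist":0},{"grip":-0.3,"slide":[0,0,0],"twist":0},{"grip":-0.3,"slide":[0,0,0],"twist":0},{"grip":-0.3,"slide":[0,0,0],"twist":0},{"grip":-0.3,"slide":[0,0,0],"twist":0}]' 30
```

```text
time_s: 19.2
ee_pos: [0.4228, 0.1098, -0.0079]
tool_rot: [0.0, -0.083, 0.997, -0.0]
force: [0.0, -0.7, 0.2]
gripper_width: 0.0549
grasp_force: 0.0
time_s: 19.6
ee_pos: [0.4222, 0.1101, -0.0161]
tool_rot: [0.0, -0.084, 0.997, -0.0]
force: [0.5, 0.7, -0.3]
gripper_width: 0.0546
grasp_force: 0.0
time_s: 20.1
ee_pos: [0.4221, 0.1101, -0.016]
tool_rot: [0.0, -0.084, 0.997, -0.0]
force: [-1.3, 0.3, 5.4]
gripper_width: 0.0327
grasp_force: 30.4
```

```bash
python3 -m creep '[{"grip":-0.3,"slide":[0,0,-15],"twist":0},{"grip":-0.3,"slide":[0,0,-30],"twist":0},{"grip":-0.3,"slide":[0,0,-31],"twist":0.096},{"grip":-0.3,"slide":[0,0,0],"twist":0},{"grip":-0.3,"slide":[0,0,0],"twist":0}]'
python3 - <<'E'
from h import *
go(536,-156,60,.078)
E
```

```text
time_s: 20.6
ee_pos: [0.4224, 0.1101, 0.0601]
tool_rot: [0.001, -0.036, 0.999, -0.0]
force: [-0.0, 0.2, -0.7]
gripper_width: 0.0328
grasp_force: 30.0
now [422.4 110.1  60.1] slide -92.5 -274.1 0.1 twist -0.006 w 0.0328 gf 29.97747391462326 F [-0.   0.2 -0.7]
```

```bash
python3 -m creep '[{"grip":-0.3,"slide":[-6,-18,0],"twist":0},{"grip":-0.3,"slide":[-10,-30,0],"twist":0},{"grip":-0.3,"slide":[-13,-39,0],"twist":0},{"grip":-0.3,"slide":[-13,-39,0],"twist":0},{"grip":-0.3,"slide":[-13,-39,0],"twist":0},{"grip":-0.3,"slide":[-13,-39,0],"twist":0},{"grip":-0.3,"slide":[-12,-36,0],"twist":0},{"grip":-0.3,"slide":[-8,-22,0],"twist":0},{"grip":-0.3,"slide":[-5,-12,0],"twist":0},{"grip":-0.3,"slide":[0,0,0],"twist":0},{"grip":-0.3,"slide":[0,0,0],"twist":0}]'
cat > tr.py <<'E'
from h import *
s,c=snap('wrist')
hsv=cv2.cvtColor(c['image'],cv2.COLOR_RGB2HSV); m=cv2.inRange(hsv,(105,150,50),(125,255,255))
n,l,st,ce=cv2.connectedComponentsWithStats(m[150:235])
for t in st[1:]:
    if t[4]>400: print(t+[0,150,0,0,0],(onz(c,t[0],t[1]+154,.022,s)*1000).round(),(onz(c,t[0]+t[2],t[1]+154,.022,s)*1000).round())
E
python3 - <<'E'
from tr import *
go(536,-156,-9,.078)
E
```

```text
time_s: 21.7
ee_pos: [0.5328, -0.1552, 0.0587]
tool_rot: [-0.002, -0.036, 0.999, 0.001]
force: [-0.7, 1.2, 0.0]
gripper_width: 0.0326
grasp_force: 30.0
[ 212  178  135   57 6877] [ 508. -202.   22.] [ 502. -115.   22.]
[  63  182  113   53 5337] [ 517. -321.   22.] [ 512. -226.   22.]
[ 418  202  103   33 1975] [515. -63.  22.] [508.  34.  22.]
now [ 532.7 -154.8   59. ] slide -3.2 -1.5 68.0 twist -0.006 w 0.0325 gf 29.99341070652008 F [ 0.1  0.6 -0.6]
```

```bash
python3 -m creep '[{"grip":-0.3,"slide":[-3,-1.5,15],"twist":0},{"grip":-0.3,"slide":[0,0,20],"twist":0},{"grip":-0.3,"slide":[0,0,16],"twist":0},{"grip":-0.3,"slide":[0,0,9],"twist":0},{"grip":-0.3,"slide":[0,0,5],"twist":0},{"grip":-0.3,"slide":[0,0,0],"twist":0},{"grip":-0.3,"slide":[0,0,0],"twist":0}]'; python3 -m creep '[{"grip":-0.3,"slide":[0,0,1],"twist":0},{"grip":-0.3,"slide":[0,0,0],"twist":0},{"grip":-0.3,"slide":[0,0,1],"twist":0},{"grip":-0.3,"slide":[0,0,0],"twist":0},{"grip":-0.3,"slide":[0,0,0],"twist":0}]'; python3 -m creep '[{"grip":-0.3,"slide":[0,0,1],"twist":0},{"grip":-0.3,"slide":[0,0,0],"twist":0},{"grip":-0.3,"slide":[0,0,0],"twist":0}]'
```

```text
time_s: 22.45
ee_pos: [0.5377, -0.1578, -0.0049]
tool_rot: [0.0, -0.036, 0.999, -0.0]
force: [0.2, 0.0, -0.2]
gripper_width: 0.0321
grasp_force: 30.0
time_s: 22.95
ee_pos: [0.5375, -0.1579, -0.0071]
tool_rot: [0.0, -0.036, 0.999, -0.0]
force: [0.3, 0.3, -1.1]
gripper_width: 0.0322
grasp_force: 30.0
time_s: 23.25
ee_pos: [0.5374, -0.1579, -0.0083]
tool_rot: [-0.0, -0.036, 0.999, 0.0]
force: [-0.4, 0.1, -0.6]
gripper_width: 0.0326
grasp_force: 30.0
```

```bash
python3 -m creep '[{"grip":-0.3,"slide":[0,0,1],"twist":0},{"grip":-0.3,"slide":[0,0,0],"twist":0},{"grip":-0.3,"slide":[0,0,0],"twist":0}]'; python3 -m creep '[{"grip":-0.3,"slide":[0,0,1],"twist":0},{"grip":-0.3,"slide":[0,0,0],"twist":0},{"grip":-0.3,"slide":[0,0,0],"twist":0}]'
```

```text
time_s: 23.55
ee_pos: [0.5375, -0.1579, -0.0089]
tool_rot: [0.0, -0.036, 0.999, -0.0]
force: [-0.1, 0.8, 3.3]
gripper_width: 0.0324
grasp_force: 30.3
time_s: 23.85
ee_pos: [0.5375, -0.1579, -0.009]
tool_rot: [0.0, -0.036, 0.999, -0.0]
force: [-1.8, 1.5, 9.6]
gripper_width: 0.0322
grasp_force: 31.2
```

```bash
python3 -m creep '[{"grip":-0.3,"slide":[0,0,-1],"twist":0},{"grip":-0.15,"slide":[0,0,0],"twist":0},{"grip":-0.06,"slide":[0,0,0],"twist":0},{"grip":-0.06,"slide":[0,0,0],"twist":0},{"grip":-0.06,"slide":[0,0,0],"twist":0},{"grip":-0.06,"slide":[0,0,-6],"twist":0},{"grip":-0.06,"slide":[0,0,-20],"twist":0},{"grip":-0.06,"slide":[0,0,-35],"twist":0},{"grip":-0.06,"slide":[0,0,-45],"twist":0},{"grip":-0.06,"slide":[0,0,0],"twist":0},{"grip":-0.06,"slide":[0,0,0],"twist":0}]'
python3 - <<'E'
from h import *
go(460,-293,98,.072); snap('wrist','w10.png')
E
```

```text
time_s: 24.95
ee_pos: [0.5381, -0.1582, 0.0983]
tool_rot: [0.001, -0.036, 0.999, -0.001]
force: [-0.1, -0.3, -0.6]
gripper_width: 0.0401
grasp_force: 0.0
now [ 538.1 -158.2   98.3] slide 87.6 -128.8 0.3 twist -0.001 w 0.0401 gf 0.0 F [-0.1 -0.3 -0.6]
```

```bash
python3 -m creep '[{"grip":0.1,"slide":[9,-13,0],"twist":0},{"grip":0.1,"slide":[19,-28,0],"twist":0},{"grip":0.1,"slide":[22,-33,0],"twist":0},{"grip":0.1,"slide":[20,-30,0],"twist":0},{"grip":0.1,"slide":[11,-16,0],"twist":0},{"grip":0.1,"slide":[6,-9,0],"twist":0},{"grip":0.1,"slide":[0,0,0],"twist":0},{"grip":0.1,"slide":[0,0,0],"twist":0}]'
python3 - <<'E'
from h import *
s,c=snap('wrist','w11.png'); im=c['image'][170:280,230:340]
g=cv2.cvtColor(im,cv2.COLOR_RGB2GRAY); 
for th in (45,60,75):
    n,l,st,ce=cv2.connectedComponentsWithStats((g<th).astype(np.uint8))
    for t,k in zip(st[1:],ce[1:]):
        if t[4]>150: print(th,t,k+[230,170],(onz(c,*(k+[230,170]),.010,s)*1000).round(1))
go(460,-293,-17,.072)
a=np.zeros((600,800,3),np.uint8); a[:420,:560]=c['image'][:,:,::-1]
w=cv2.imread('pics/w10.png')
a[420:600,:240]=cv2.resize(w[100:280,160:400],(240,180)); a[:300,560:800]=cv2.resize(im[:,:,::-1],(240,300))
cv2.imwrite('pics/last.png',a)
E
```

```text
time_s: 25.8
ee_pos: [0.4594, -0.2921, 0.0961]
tool_rot: [-0.001, -0.035, 0.999, 0.001]
force: [-0.5, -0.1, -0.5]
gripper_width: 0.0471
grasp_force: 0.0
75 [ 36  18  30  25 422] [280.11848341 199.01184834] [ 455.7 -293.6   10. ]
75 [101  77   9  33 230] [335.66086957 264.66956522] [ 510.6 -241.8   10. ]
now [ 459.7 -291.7   96.3] slide -0.2 -1.3 113.3 twist -0.0 w 0.0468 gf 0.0 F [-0.4  0.8  0.3]
```

```bash
python3 -m creep '[{"grip":0.1,"slide":[0,-1.5,20],"twist":0},{"grip":0.1,"slide":[0,0,28],"twist":0},{"grip":0.1,"slide":[0,0,28],"twist":0},{"grip":0.1,"slide":[0,0,20],"twist":0},{"grip":0.1,"slide":[0,0,10],"twist":0},{"grip":0.1,"slide":[0,0,5],"twist":0},{"grip":0.1,"slide":[0,0,0],"twist":0},{"grip":0.1,"slide":[0,0,0],"twist":0}]' && python3 -m creep '[{"grip":-0.5,"slide":[0,0,0],"twist":0},{"grip":-0.5,"slide":[0,0,0],"twist":0},{"grip":-0.5,"slide":[0,0,0],"twist":0},{"grip":-0.5,"slide":[0,0,0],"twist":0},{"grip":-0.5,"slide":[0,0,0],"twist":0},{"grip":-0.5,"slide":[0,0,0],"twist":0}]' 25
```

```text
time_s: 26.65
ee_pos: [0.4606, -0.2945, -0.0134]
tool_rot: [0.001, -0.036, 0.999, -0.001]
force: [0.3, 0.1, -0.1]
gripper_width: 0.0467
grasp_force: 0.0
time_s: 27.25
ee_pos: [0.4604, -0.2946, -0.0131]
tool_rot: [0.001, -0.036, 0.999, -0.001]
force: [0.2, 0.9, 6.3]
gripper_width: 0.0237
grasp_force: 24.6
```

```bash
python3 -m creep '[{"grip":-0.5,"slide":[0,0,-14],"twist":0},{"grip":-0.5,"slide":[0,0,-30],"twist":0},{"grip":-0.5,"slide":[0,0,-29],"twist":0},{"grip":-0.5,"slide":[-15,2,0],"twist":0},{"grip":-0.5,"slide":[-24,4,0],"twist":0},{"grip":-0.5,"slide":[-24,4,0],"twist":0},{"grip":-0.5,"slide":[-17,2.6,0],"twist":0},{"grip":-0.5,"slide":[-9,1,0],"twist":0},{"grip":-0.5,"slide":[0,0,0],"twist":0},{"grip":-0.5,"slide":[0,0,0],"twist":0}]'
python3 - <<'E'
from tr import *
go(548.5,-274.5,-6,.072)
E
```

```text
time_s: 28.25
ee_pos: [0.5469, -0.2739, 0.0584]
tool_rot: [-0.001, -0.036, 0.999, 0.0]
force: [-0.4, 0.3, -0.4]
gripper_width: 0.0235
grasp_force: 24.7
[ 211  172  135   63 7725] [ 519. -321.   22.] [ 513. -235.   22.]
[ 384  172  115   63 4623] [ 510. -210.   22.] [ 501. -116.   22.]
[529 194  31  41 855] [515. -78.  22.] [511. -37.  22.]
now [ 546.6 -274.1   58.4] slide -1.8 -0.5 64.4 twist -0.001 w 0.0239 gf 24.67137923988048 F [-0.8  0.5  0.2]
```

```bash
python3 -m creep '[{"grip":-0.5,"slide":[0,-0.5,15],"twist":0},{"grip":-0.5,"slide":[0,0,20],"twist":0},{"grip":-0.5,"slide":[0,0,14],"twist":0},{"grip":-0.5,"slide":[0,0,8],"twist":0},{"grip":-0.5,"slide":[0,0,4],"twist":0},{"grip":-0.5,"slide":[0,0,0],"twist":0},{"grip":-0.5,"slide":[0,0,0],"twist":0}]'; python3 -m creep '[{"grip":-0.5,"slide":[0,0,1],"twist":0},{"grip":-0.5,"slide":[0,0,0],"twist":0},{"grip":-0.5,"slide":[0,0,1],"twist":0},{"grip":-0.5,"slide":[0,0,0],"twist":0},{"grip":-0.5,"slide":[0,0,0],"twist":0}]'; python3 -m creep '[{"grip":-0.5,"slide":[0,0,1],"twist":0},{"grip":-0.5,"slide":[0,0,0],"twist":0},{"grip":-0.5,"slide":[0,0,0],"twist":0}]'
```

```text
time_s: 29.0
ee_pos: [0.5481, -0.2751, -0.0018]
tool_rot: [0.0, -0.036, 0.999, -0.0]
force: [0.4, 0.1, 1.1]
gripper_width: 0.0237
grasp_force: 24.7
time_s: 29.5
ee_pos: [0.5478, -0.2749, -0.0041]
tool_rot: [0.0, -0.036, 0.999, -0.0]
force: [-0.6, 0.2, -0.3]
gripper_width: 0.0238
grasp_force: 24.7
time_s: 29.8
ee_pos: [0.5477, -0.2748, -0.0053]
tool_rot: [-0.0, -0.036, 0.999, 0.0]
force: [-0.7, 0.0, -0.9]
gripper_width: 0.0237
grasp_force: 24.7
```

```bash
python3 -m creep '[{"grip":-0.5,"slide":[0,0,1],"twist":0},{"grip":-0.5,"slide":[0,0,0],"twist":0},{"grip":-0.5,"slide":[0,0,0],"twist":0}]'; python3 -m creep '[{"grip":-0.5,"slide":[0,0,0.5],"twist":0},{"grip":-0.5,"slide":[0,0,0],"twist":0},{"grip":-0.5,"slide":[0,0,0],"twist":0}]'
```

```text
time_s: 30.1
ee_pos: [0.5479, -0.2749, -0.006]
tool_rot: [0.0, -0.036, 0.999, -0.0]
force: [-0.2, 0.4, 1.8]
gripper_width: 0.0236
grasp_force: 24.8
time_s: 30.4
ee_pos: [0.5479, -0.2749, -0.0061]
tool_rot: [0.0, -0.036, 0.999, -0.0]
force: [-0.5, 0.0, 6.0]
gripper_width: 0.0234
grasp_force: 25.2
```

Contact. Release, rise and take an overview to check everything.

```bash
python3 -m creep '[{"grip":-0.35,"slide":[0,0,-0.5],"twist":0},{"grip":-0.2,"slide":[0,0,0],"twist":0},{"grip":-0.15,"slide":[0,0,0],"twist":0},{"grip":-0.15,"slide":[0,0,0],"twist":0},{"grip":-0.15,"slide":[0,0,-6],"twist":0},{"grip":-0.15,"slide":[0,0,-20],"twist":0},{"grip":-0.15,"slide":[0,0,-40],"twist":0},{"grip":-0.15,"slide":[0,0,-45],"twist":0},{"grip":-0.15,"slide":[0,0,-45],"twist":0},{"grip":-0.15,"slide":[0,0,-45],"twist":0},{"grip":-0.15,"slide":[0,10,-30],"twist":0.072}]'
python3 -m creep '[{"grip":-0.15,"slide":[0,40,0],"twist":0},{"grip":-0.15,"slide":[0,45,0],"twist":0},{"grip":-0.15,"slide":[0,45,0],"twist":0},{"grip":-0.15,"slide":[0,30,0],"twist":0},{"grip":-0.15,"slide":[0,10,0],"twist":0},{"grip":-0.15,"slide":[0,0,0],"twist":0},{"grip":-0.15,"slide":[0,0,0],"twist":0}]'
python3 - <<'E'
from h import *
s,c=snap('wrist'); s2,c2=snap('scene')
im=np.zeros((600,800,3),np.uint8)
im[:320]=cv2.resize(c['image'][90:262,65:495,::-1],(800,320),interpolation=cv2.INTER_CUBIC)
im[320:,:600]=cv2.resize(c2['image'][140:280,190:440,::-1],(600,280),interpolation=cv2.INTER_CUBIC)
cv2.imwrite('pics/fin.png',im)
E
```

```text
time_s: 31.5
ee_pos: [0.5483, -0.2666, 0.2291]
tool_rot: [0.002, 0.002, 1.0, -0.002]
force: [0.4, -0.7, 1.0]
gripper_width: 0.0363
grasp_force: 0.0
time_s: 32.2
ee_pos: [0.5476, -0.0959, 0.2251]
tool_rot: [0.0, 0.0, 1.0, -0.001]
force: [0.4, 0.3, -0.8]
gripper_width: 0.0363
grasp_force: 0.0
```

View pics/fin.png

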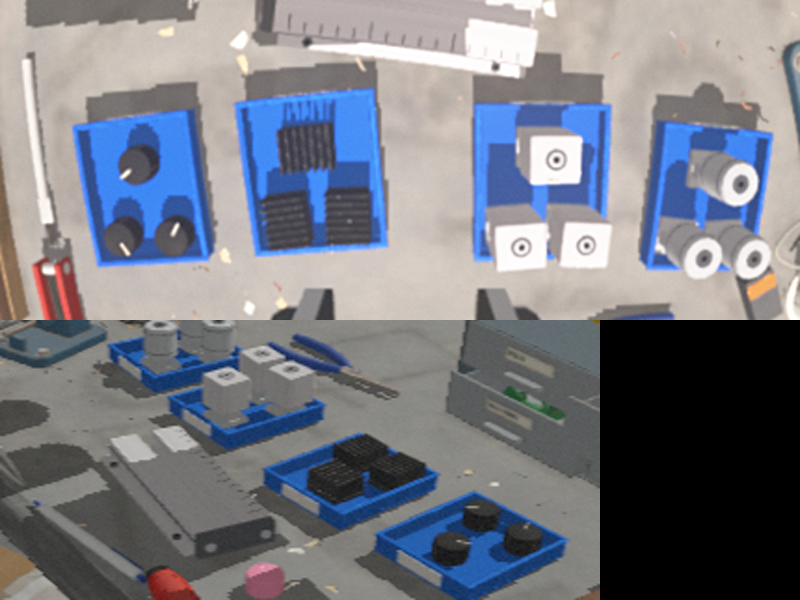

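The overview shows the rail empty and each piece upright in its own tray: knob at (138,163), sink at (306,146), square stop at (550,157) and round stop at (728,178). Handing in.

```bash
python3 -c "
from bench import finish_job
print(finish_job())"
```

```text
the job is handed in; nothing more can be done
None
```

The job is handed in at about 32 s: the rail is empty, and the last pictures show the square stop, round stop, heat sink and knob each upright in the tray holding its own kind (round stop first, as it blocked the open end).

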